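# Set the measuring slide to its mark from one side and lock it

## Robot

A 6-joint arm with a two-finger parallel gripper is mounted at the origin on the work surface. World frame = base frame: x ahead of the robot, y to its left, z up, the work surface at z = 0. Lengths are in m, angles in rad, forces in N, time in s.
With the tool pointing down it reaches from about 0.3 to 0.825 m from the base axis. Payload 5.4 kg.
Tool frame: the origin (TCP) lies at the very end of the fingers, on their centre line; the grasp point (between the pads) lies 19 mm behind it; z points along the fingers, x is the direction in which the jaws open and shut, and the axes are right-handed (so a half turn about z gives the same grasp; the last joint's range is limited). The gripper opens to 92 mm and grips with 3 to 60 N. Pads are 20 mm wide; open, the fingers measure 128 mm over their backs; the gripper's body (75 mm by 189 mm) begins 69 mm behind the grasp point.
Start: joints at [1.137, 0.158, 1.597, -0, 1.386, -0.21], TCP at [0.128, 0.561, 0.189] pointing down, gripper open.
Joint ranges: [-2.91, 2.91], [-0.94, 2.29], [0.18, 2.7], [-1.29, 4.43], [0.17, 2.64], [-3, 3]. Speed limits (rad/s): [2.57, 2.57, 3.14, 3.14, 3.14, 3.14].

## Interface

Orientations are given as a rotation vector (axis times angle).
In Python, from workcell import bot gives the robot as it stands. Calls block until the motion is done:
- bot.goto(position, orientation): joint-space move of the TCP to a pose.
- bot.line_to(position, rot=None, max_speed=0.15): straight line of the TCP; rot=None keeps the orientation; max_speed is the mean speed in m/s.
- bot.set_joints(angles): joint-space move.
- bot.set_gripper(opening, newtons=None): opening from 0.0 (shut) to 1.0 (fully open); newtons is the grip in N (None keeps the last); returns when the fingers have stopped.
- bot.hold(seconds).
- bot.inverse_kinematics(position, orientation): joint angles nearest the present ones, or None.
- bot.read_camera(name): name is "side" or "top" or "wrist"; returns a dict with "pixels" (384x512x3 uint8, blue, green, red), "fx", "fy", "cx", "cy" (pixels), "R" (3x3) and "t" (3): a world point X has camera coordinates R X + t. Camera axes: x right, y down, z forward; pixel columns grow to the right and rows downward; lengths in m; the calibration is good to about 2 mm. A picture is of the moment at which its call begins. There is no depth.
A pose or a line that the arm cannot do raises bot.MotionError and nothing moves.
- bot.job_done(): hands the job in, once; it reports no verdict.
Readings, each from a call of its own:
- bot.current_clock(): time.
- bot.current_joints(): joint angles.
- bot.current_joint_vel(): joint speeds.
- bot.current_effort(): joint torques, N m.
- bot.current_ee_pos(): TCP position.
- bot.current_tool_rot(): TCP orientation.
- bot.current_contact_force(): force on the tool from outside, world axes, zero at the start.
- bot.current_ft_torque(): the same for the moment, N m.
- bot.current_opening(): opening from 0.0 (shut) to 1.0 (fully open).
Only numpy, scipy, OpenCV 4.12 (cv2) and the standard library are available. Lean on these libraries where they do the work, as an engineer would, in place of code of your own. Each camera call takes 0.05 s, during which the arm holds its last target.

## Task

On the measuring slide, back the dial handwheel off (anticlockwise seen from above) until the stage has gone clearly back past the red set mark's position, then bring it up again clockwise, and stop with the red mark on the index line and the gear play taken up. Then swing the red-handled lock lever clockwise until it nips the slide firmly: feel for the bite and do not force it. Move the stage by the handwheel only, and leave the other things on the bench alone.

Things in the scene. Friction and masses are not known exactly. Their poses are not given: they have to be found in the camera images.
- slide_base: Ivory measuring slide, fixed to the bench: casting 130 x 400 x 30 mm high, origin at the centre of its underside, its y axis along the stage's travel (dial gearbox at the -y end), its -x side towards the robot. The gearbox is 80 mm high and carries the handwheel.
- wheel_axis (a point): Point on the handwheel's vertical axis, 122 mm above the bench, at the height of the crank handle's middle.
- handwheel: Black handwheel disc, radius 50 mm, its top 95 mm above the bench, with a white dial ring of 30 divisions; origin on its axis at bench level. One turn moves the stage 30 mm (4.8 mm per rad): clockwise from above towards +y of slide_base. The gears have about 0.5 rad (29 degrees) of play, within which the wheel turns almost freely and the stage stands still.
- crank_handle (a point): Middle of the black upright crank handle: a freely revolving grip, 16 mm in diameter, 99 to 145 mm above the bench, 36 mm from the wheel axis, straight across it from the red mark. Pinch it from above and lead it round the axis, the gripper kept at one orientation. Once the play is taken up it resists with about 5 N and the stage follows.
- set_mark (a point): Outer end of the red set mark on the dial ring, 48 mm from the wheel axis, 95 mm above the bench. At the start it stands 0.1 to 2 rad clockwise past the index, and the stage beyond its set position. Backing off, the stage can go 10 mm past its set position before its end stop.
- dial_index (a point): Index line on the fixed block beside the dial, 52 mm from the wheel axis, 95 mm above the bench, on the far right of the wheel. The dial is set when the red mark stands in line with it as seen from the axis (the two points are then 4 mm apart).
- stage_corner (a point): Corner (nearest the gearbox and the robot) of the white top plate of the stage, 63 mm above the bench. The stage is 100 x 120 mm and carries a clamped bone plate. Set right (mark on the index with the play taken up clockwise) this corner lies at y = +9.0 mm in slide_base; if the play is not taken up clockwise the stage is about 2.4 mm off at the same dial reading.
- lock_grip (a point): Middle of the red upright grip on the end of the lock lever: 17 mm in diameter, 56 to 98 mm above the bench, 65 mm from the pivot. At the start the lever is open, pointing from its pivot at 172 degrees in slide_base's frame (roughly -x). It locks clockwise from above: push the side of the grip with closed fingers.
- lock_pivot (a point): Lever's vertical pivot axis, 80 mm above the bench, on the robot's side of the slide.
- lock_shoe: Brass shoe, 22 x 14 mm, on the pivot's post, which the lever's cam presses against the side of the stage. Origin on the lock's pivot axis.
- lock_lever: Steel lock lever with the red grip; origin on the pivot axis 30 mm above the bench. It swings under about 6.5 N at the grip; after 0.3 to 1.15 rad (different every time) the shoe bites and the push rises by some 0.5 N per mm. Firmly locked at 12 to 14 N, it stays when let go; more than about 16 N of push strains it.
- stage: The moving stage of the slide (dark steel, white top plate); origin on the bench plane under the middle of its top plate.
- reagent: Bystander: amber bottle, radius 28 mm, 115 mm tall, origin under its centre.
- swab_jar: Bystander: white jar with metal lid, radius 36 mm, 85 mm tall, origin under its centre.
- dishes: Bystander: stack of clear dishes, radius 45 mm, 53 mm tall, origin under its centre.
- hex_driver: Bystander: driver with blue handle lying down, 190 mm long, along its x axis, 26 mm thick, origin under its middle.
- slide_box: Bystander: blue and white slide box, 100 x 85 x 38 mm, origin under its centre.
- tape: Bystander: white tape roll lying flat, radius 40 mm, 24 mm tall, origin under its centre.
- tray: Bystander: steel instrument tray, 160 x 240 x 22 mm, origin under its centre.

How it is judged:
On the way, in this order (a step that is already met when the one before it is completed fails the run):
1. the handwheel has been backed off until the stage stands at least 1 mm back past its set position (y of stage_corner in the frame of slide_base below 0.008 m), for 0.1 s.
2. the red mark is on the index line and the play is taken up clockwise (stage at its set position) (horizontal distance between set_mark and dial_index below 0.0072 m and y of stage_corner in the frame of slide_base between 0.0082 and 0.0098 m), for 0.2 s.
3. the lock lever presses the shoe on the stage with at least 30 N (contact force between lock_shoe and stage above 30 N), for 0.2 s.
At the end, for the whole second after the job is handed in: The red mark is within about 6 mm (0.12 rad) of the index line, the stage corner is within 0.8 mm of y = +9.0 mm in slide_base, and the lock shoe presses on the stage with more than 30 N (all of step 2 and contact force between lock_shoe and stage above 30 N); the robot touches nothing.
It fails at once if the lock is overtightened: its shoe presses on the stage with more than 140 N (about 18 N of push on the grip) (contact force between lock_shoe and stage above 140 N).
It fails at once if the stage is pushed directly instead of by the handwheel (contact force between any of the arm, the fingers and stage above 3 N).
It fails at once if a bystander is shoved more than 30 mm or tipped over (distance of any of reagent, swab_jar, dishes, hex_driver, slide_box, tape, tray from where it was at the start of the episode above 0.03 m or angle between any of reagent, swab_jar, dishes, slide_box, tape, tray's own z axis and vertical above 0.5 rad).
It also fails if it takes over 67 s, if anything falls off the work surface, if the arm or the gripper's body presses on something with over 40 N, if the wrist force passes 120 N, or if a joint passes its speed limit or range.

## Working session

There is one attempt and no reset: what is moved stays moved. The work goes in short steps, each a Python script; the robot and the scene stay as the last script left them, time stands still between calls to the robot, and variables do not carry over. Pictures are saved under pics/ and viewed, and the job is handed in when it is done.

```bash
mkdir -p pics
python3 - <<'E'
from workcell import bot
import cv2,pickle
d={}
for n in("side","top","wrist"):
    c=bot.read_camera(n);d[n]=c;cv2.imwrite(f"pics/a_{n}.png",c["pixels"])
    print(n,c["fx"],c["cx"],c["cy"],c["R"],c["t"])
pickle.dump(d,open("cams.pkl","wb"))
print(bot.current_clock(),bot.current_tool_rot(),bot.current_contact_force())
E
```

```text
side 465.66345996986473 259.6437717463795 184.2885934245382 [[-0.96698522 -0.25483047  0.00101068]
 [-0.14096161  0.53158353 -0.83519386]
 [ 0.21229558 -0.80776258 -0.54995473]] [0.57191817 0.14356375 1.2848394 ]
top 404.17320645157974 255.76409704695592 194.53249766183183 [[ 7.05271761e-04 -9.99654221e-01 -2.62857624e-02]
 [-9.91819391e-01  2.65604406e-03 -1.27621479e-01]
 [ 1.27647166e-01  2.61607367e-02 -9.91474567e-01]] [0.07137709 0.59262083 1.17050034]
wrist 319.3589896843294 251.1190700861632 185.92924806613348 [[ 0.22257205  0.97491262 -0.00265944]
 [ 0.93553554 -0.21281322  0.2819287 ]
 [ 0.27428988 -0.06523745 -0.95943167]] [-0.57408415 -0.03040459  0.39227868]
0.15 [ 2.45511851e+00  1.95903795e+00 -1.97262093e-03] [0.58009286 0.09926738 0.33884541]
```

View pics/a_side.png

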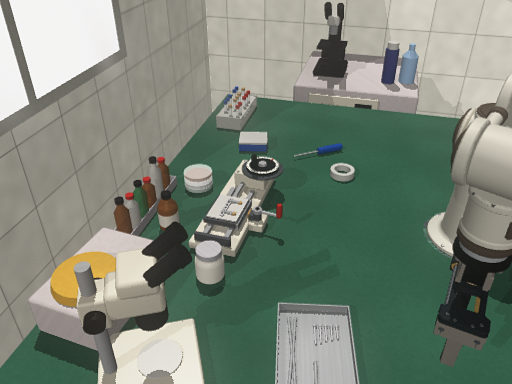

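View pics/a_top.png

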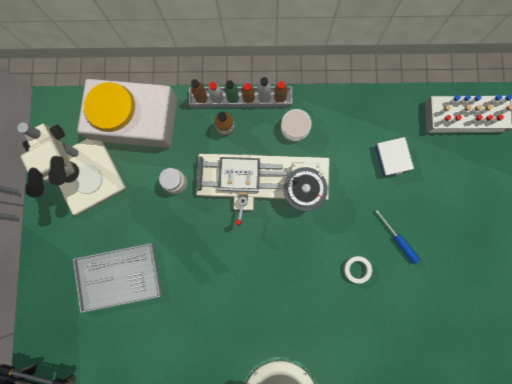

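View pics/a_wrist.png

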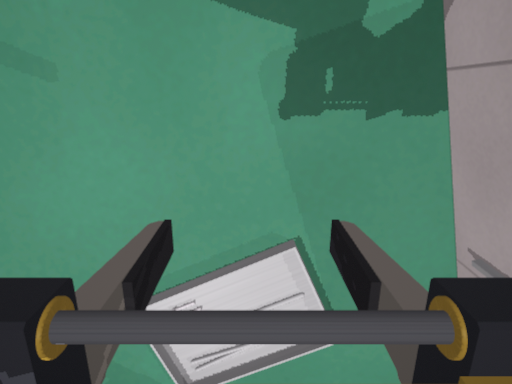

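The side view shows the slide in mid-picture. In the top view the slide spans columns 197–329 and rows 154–200, with the wheel near (305,188) and the red grip near (239,222). Next I'll enlarge the top view.

```bash
cat > h.py <<'E'
import numpy as np,cv2,pickle
def ray(c,u,v,z):
    d=c["R"].T@np.array([(u-c["cx"])/c["fx"],(v-c["cy"])/c["fy"],1.]);o=-c["R"].T@c["t"]
    return o+d*(z-o[2])/d[2]
def proj(c,X):
    p=c["R"]@np.asarray(X)+c["t"];return c["fx"]*p[0]/p[2]+c["cx"],c["fy"]*p[1]/p[2]+c["cy"]
def crop(c,u0,u1,v0,v1,s,f):
    im=cv2.resize(c["pixels"][v0:v1,u0:u1],None,fx=s,fy=s,interpolation=cv2.INTER_CUBIC);cv2.imwrite(f,im)
E
python3 - <<'E'
from h import *
d=pickle.load(open("cams.pkl","rb"))
crop(d["top"],190,340,145,235,5,"pics/b_top.png")
crop(d["side"],190,300,145,255,5,"pics/b_side.png")
E
```

```text
(no output)
```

View pics/b_top.png

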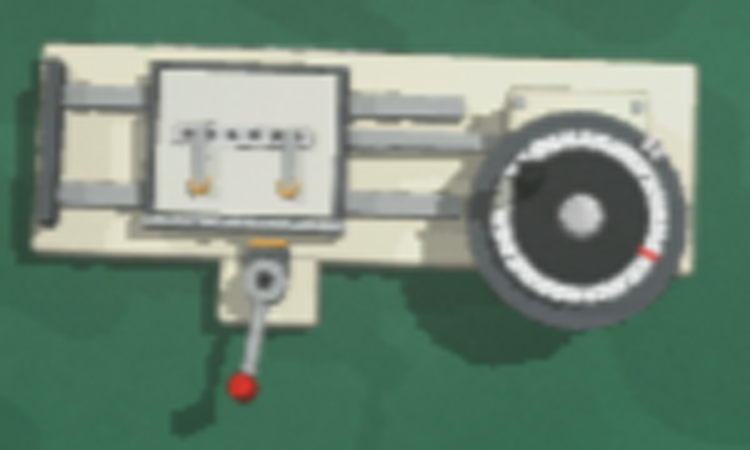

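View pics/b_side.png

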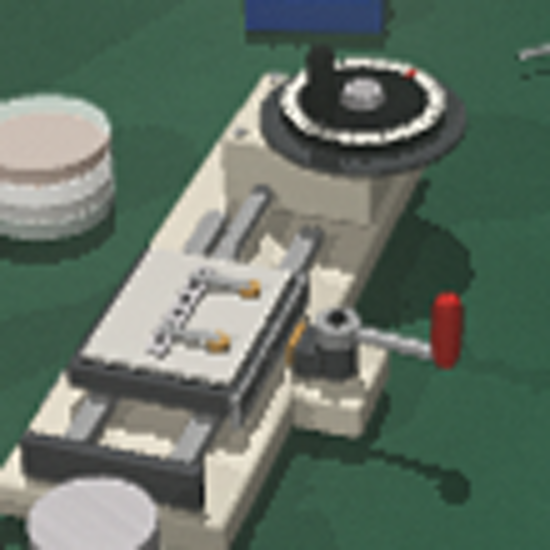

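Top crop: the hub is at crop (580,215), the mark at (648,254), the index at about (652,147), the handle up and left at (525,175), and the grip at (242,386). I'll move the wrist camera over the wheel for an accurate fix.

```bash
cat >> h.py <<'E'
def rv(deg):
    a=np.radians(deg)/2;return np.pi*np.array([np.cos(a),np.sin(a),0])
E
python3 - <<'E'
from h import *
from workcell import bot
from scipy.spatial.transform import Rotation as Ro
d=pickle.load(open("cams.pkl","rb"));t=d["top"]
f=lambda x,y,z:ray(t,190+(x+.5)/5-.5,145+(y+.5)/5-.5,z)
for n,a in dict(hub=(580,215,.10),mark=(648,254,.095),idx=(652,147,.095),grip=(242,386,.098),piv=(264,278,.08),c1=(42,45,.03),c2=(698,65,.03),c3=(32,250,.03)).items(): print(n,f(*a).round(4))
w=d["wrist"];R=Ro.from_rotvec(bot.current_tool_rot()).as_matrix()
C=-w["R"].T@w["t"]
print("cam in tool",R.T@(C-bot.current_ee_pos()),"axis in tool",R.T@w["R"][2])
hub=f(580,215,.1)
for yaw in(-145,35):
  for z in(.107,.3): print(yaw,z,bot.inverse_kinematics([hub[0],hub[1],z],rv(yaw)))
E
```

```text
hub [ 0.6043 -0.0722  0.1   ]
mark [ 0.5825 -0.1109  0.095 ]
idx [ 0.6442 -0.1144  0.095 ]
grip [0.5076 0.1194 0.098 ]
piv [0.571  0.1083 0.08  ]
c1 [0.7209 0.2483 0.03  ]
c2 [ 0.7063 -0.1519  0.03  ]
c3 [0.5941 0.252  0.03  ]
cam in tool [ 0.00039472 -0.08103733 -0.19473828] axis in tool [-0.00138891  0.28218264  0.9593597 ]
-145 0.107 [-3.17279979e-01  3.15617035e-01  1.57891977e+00 -4.44089210e-16
  1.24705585e+00  2.21344744e+00]
-145 0.3 [-3.17279979e-01  1.98756151e-01  1.33570056e+00 -4.44089210e-16
  1.60713594e+00  2.21344744e+00]
35 0.107 [-3.17279979e-01  3.15617035e-01  1.57891977e+00 -4.44089210e-16
  1.24705585e+00 -9.28145217e-01]
35 0.3 [-3.17279979e-01  1.98756151e-01  1.33570056e+00 -4.44089210e-16
  1.60713594e+00 -9.28145217e-01]
```

Run:
```python
from h import *
from workcell import bot
a=np.radians(125)
p=np.array([.6043,-.0722,.22])+.075*np.array([np.cos(a),np.sin(a),0])
bot.goto(p,rv(-145))
c=bot.read_camera("wrist");pickle.dump(c,open("w1.pkl","wb"));cv2.imwrite("pics/c_w.png",c["pixels"])
for X in([.6043,-.0722,.1],[.5825,-.1109,.095]):print(proj(c,X))
print(bot.current_clock(),bot.current_ee_pos(),bot.current_contact_force())
```

```text
(np.float64(250.82945060815055), np.float64(95.62266236427425))
(np.float64(293.13767193883007), np.float64(74.5079567140742))
2.7417 [ 0.56125566 -0.01012494  0.21997186] [ 0.44958595 -0.03531821 -0.39824224]
```

View pics/c_w.png

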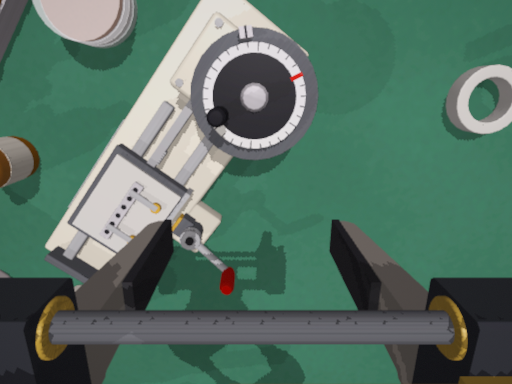

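Wrist view: wheel hub about (254,96), mark end about (302,74), index about (246,32), handle top (217,117), stage on the left.

Run:
```python
from h import *
c=pickle.load(open("w1.pkl","rb"))
crop(c,180,330,15,175,5,"pics/c1.png"); im=cv2.imread("pics/c1.png")[:600];cv2.imwrite("pics/c1.png",im)
crop(c,40,260,120,300,3,"pics/c2.png")
```

```text
(no output)
```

View pics/c1.png

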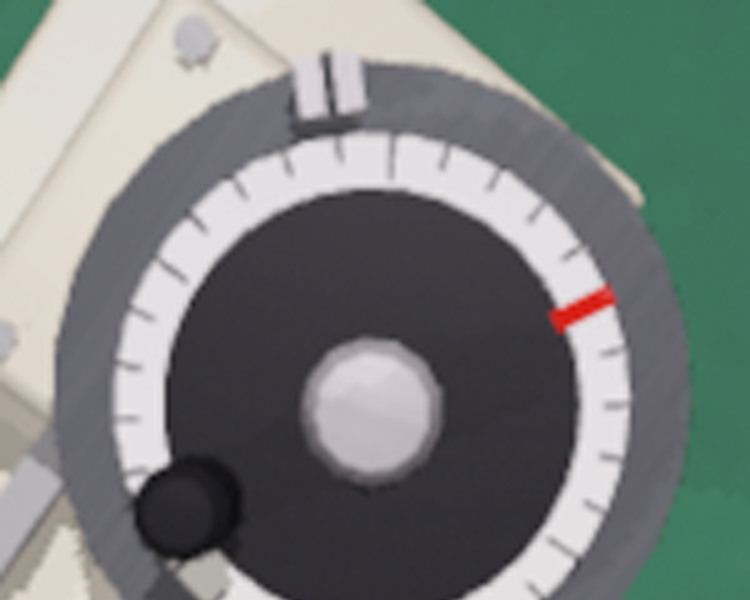

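View pics/c2.png

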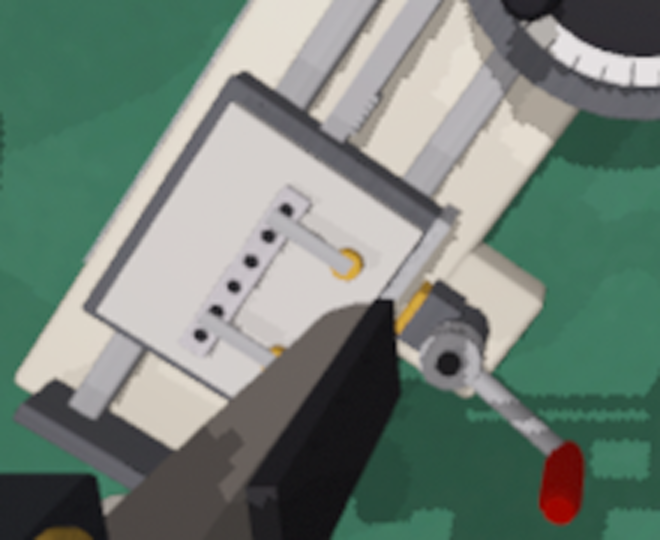

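Run:
```python
from h import *
c=pickle.load(open("w1.pkl","rb"))
im=c["pixels"].astype(int);hsv=cv2.cvtColor(c["pixels"],cv2.COLOR_BGR2HSV)
# outer ring edge via radial scan in metric plane
def scan(c0,rs):
    P=[]
    for a in np.radians(np.arange(0,360,2)):
        v=np.array([im[int(round(y)),int(round(x))].min() for r in rs for x,y in [proj(c,[c0[0]+r*np.cos(a),c0[1]+r*np.sin(a),.095])]])
        k=np.where((v[:-1]>170)&(v[1:]<=170))[0]
        if len(k): P.append([c0[0]+rs[k[0]]*np.cos(a),c0[1]+rs[k[0]]*np.sin(a)])
    return np.array(P)
from scipy.optimize import least_squares
c0=np.array([.604,-.072])
for i in range(2):
    P=scan(c0,np.arange(.040,.056,.0005))
    s=least_squares(lambda q:np.hypot(*(P-q[:2]).T)-q[2],[*c0,.048],loss="soft_l1",f_scale=.0007).x
    print(s,len(P));c0=s[:2]
g=lambda x,y,z,s=5,u=180,v=15:ray(c,u+(x+.5)/s-.5,v+(y+.5)/s-.5,z)
m=g(614,297,.095);ix=g(331,116,.095);h=g(186,508,.145);hub=g(371,410,.105)
print("mark",m,"idx",ix,"handle",h,"hub",hub)
for n,p in(("m",m),("i",ix),("h",h)):
    e=p[:2]-c0;print(n,np.hypot(*e),np.degrees(np.arctan2(e[1],e[0])))
q=lambda x,y,z:g(x,y,z,3,40,120)
for n,p in dict(corner=q(420,237,.063),corner2=q(235,100,.063),cfar=q(95,308,.063),grip=q(565,478,.077),griptop=q(560,510,.098),gript2=q(568,455,.098),piv=q(448,362,.08)).items():print(n,p)
```

```text
[ 0.60098929 -0.07285301  0.04913681] 168
[ 0.60103764 -0.07287905  0.04914457] 167
mark [ 0.57559566 -0.11629566  0.095     ] idx [ 0.63736292 -0.11134855  0.095     ] handle [ 0.61829732 -0.04305308  0.145     ] hub [ 0.60156091 -0.07312187  0.105     ]
m 0.05032192493722986 -120.3701583745147
i 0.052909618799881014 -46.642111382251244
h 0.03445990310666701 59.942915165643285
corner [0.60561414 0.070019   0.063     ]
corner2 [0.68990297 0.06348785 0.063     ]
cfar [0.69550548 0.16918467 0.063     ]
grip [0.50445227 0.11831917 0.077     ]
griptop [0.50460674 0.11895391 0.098     ]
gript2 [0.51536495 0.0974763  0.098     ]
piv [0.57044657 0.10013137 0.08      ]
```

Run:
```python
from h import *
d=pickle.load(open("cams.pkl","rb"));s=d["side"]
for z in(.095,.1,.105,.11,.115,.12):
    print(z,[round(float((a-o+.5)*5-.5)) for a,o in zip(proj(s,[.6012,-.073,z]),(190,145))])
print([round(float((a-o+.5)*5-.5)) for a,o in zip(proj(s,[.6193,-.0418,.145]),(190,145))])
crop(s,235,300,145,185,10,"pics/d.png")
```

```text
0.095 [365, 101]
0.1 [365, 94]
0.105 [365, 87]
0.11 [366, 80]
0.115 [366, 73]
0.12 [366, 66]
[323, 51]
```

View pics/d.png

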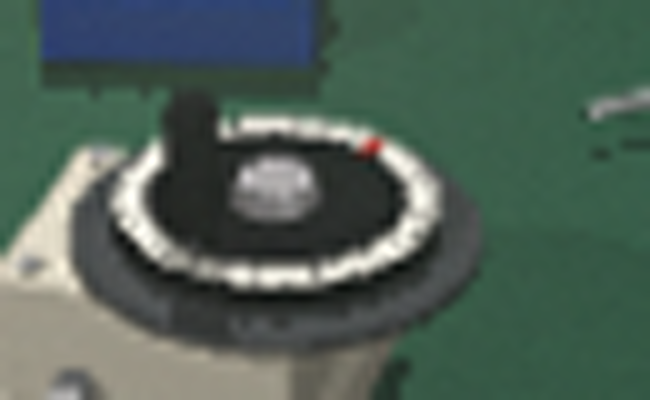

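The side view puts the hub top at about z = 0.104, so a TCP height of 0.115 clears it. Now I'll pinch the handle.

```bash
cat >> h.py <<'E'
AX=np.array([.6012,-.073])
def hp(deg,z,r=.036):
    a=np.radians(deg);return np.array([AX[0]+r*np.cos(a),AX[1]+r*np.sin(a),z])
E
python3 - <<'E'
from h import *
from workcell import bot
bot.set_gripper(.4)
bot.goto(hp(60,.17),rv(-145)); bot.line_to(hp(60,.115))
print(bot.current_contact_force())
bot.set_gripper(0,30)
print(bot.current_opening(),bot.current_contact_force(),bot.current_clock())
for k in range(1,4):
    bot.line_to(hp(60+8*k,.115),max_speed=.06); print(bot.current_contact_force().round(2),bot.current_ee_pos().round(4))
print(bot.current_clock())
c=bot.read_camera("wrist");cv2.imwrite("pics/e.png",c["pixels"])
E
```

```text
[-0.37225996  0.09743299 -0.27950639]
0.14611884056081656 [0.46750264 1.49250984 3.85253146] 5.0917
[0.52 0.19 5.57] [ 0.6149 -0.0396  0.1161]
[ 2.09 -0.82  6.56] [ 0.6105 -0.0382  0.116 ]
[ 2.05 -0.14  6.09] [ 0.6057 -0.0374  0.116 ]
5.8417
```

View pics/e.png

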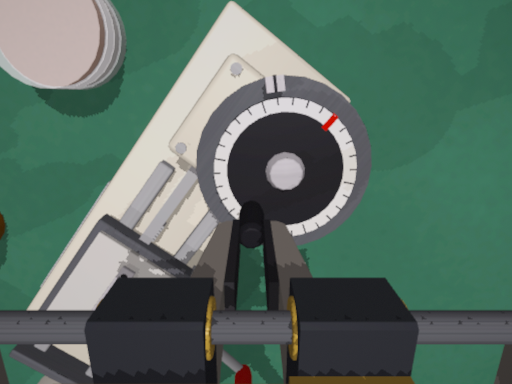

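The handle is held at about (252,225). The mark has turned to (330,123) and the index is at (275,84), so the wheel is following. I'll continue the back-off.

Run:
```python
from h import *
from workcell import bot
for a in list(range(92,188,8))+[188]:
    bot.line_to(hp(a,.115),max_speed=.06)
    f=bot.current_contact_force();t=np.radians(a)
    print(a,"tan %.2f rad %.2f"%(-f[0]*np.sin(t)+f[1]*np.cos(t),f[0]*np.cos(t)+f[1]*np.sin(t)),f[2].round(1))
bot.hold(.2)
print(bot.current_clock())
for n in("wrist","top"):
    c=bot.read_camera(n);pickle.dump(c,open(f"f_{n}.pkl","wb"))
    cv2.imwrite(f"pics/f_{n}.png",c["pixels"])
crop(c,190,340,145,235,5,"pics/f_top.png")
```

```text
92 tan -2.92 rad 0.10 6.3
100 tan -2.13 rad 0.04 6.3
108 tan -2.35 rad -2.12 5.6
116 tan -1.55 rad -1.37 6.4
124 tan -1.53 rad -2.04 6.0
132 tan -1.79 rad -2.21 4.9
140 tan -1.87 rad -2.28 6.2
148 tan -1.91 rad -2.78 5.7
156 tan -2.64 rad -2.51 5.6
164 tan -1.82 rad -3.70 5.8
172 tan -2.54 rad -3.25 6.1
180 tan -1.45 rad -3.76 7.0
188 tan -1.84 rad -2.33 6.6
9.3417
```

View pics/f_wrist.png

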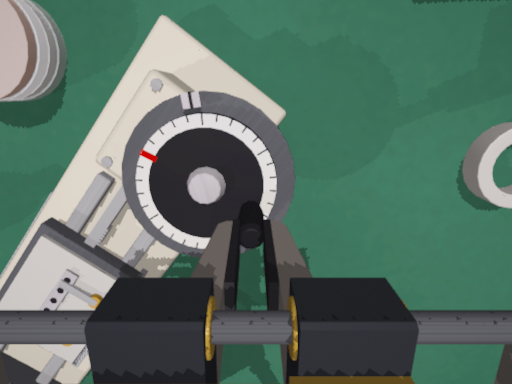

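View pics/f_top.png

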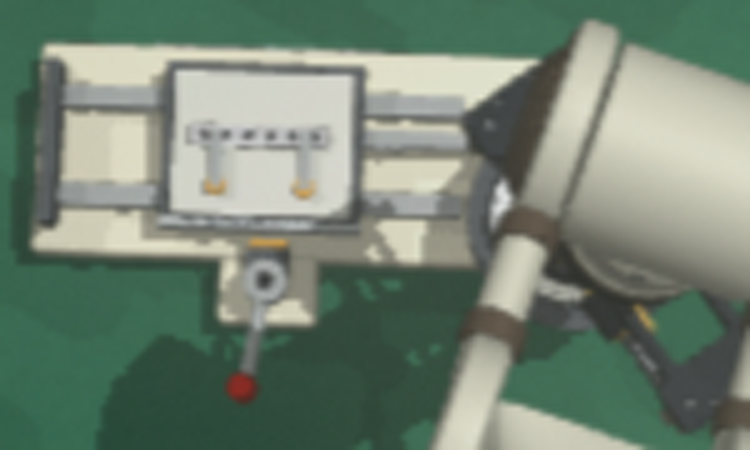

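The mark has swung past the index, to (148,156) with the index at (190,100). The stage edge has moved from 347 to 362 in the top crop, about 8 mm back. I'll add a few degrees for margin, then come up clockwise and stop just short to measure.

```bash
cat >> h.py <<'E'
from scipy.spatial.transform import Rotation as Ro
def dial(c,verb=True):
    """angle mark-index by wrist image: red pixels centroid & ring fit"""
    im=c["pixels"].astype(int)
    from scipy.optimize import least_squares
    c0=AX.copy()
    for i in range(3):
        P=[];rs=np.arange(.040,.056,.0004)
        for a in np.radians(np.arange(0,360,2)):
            v=[]
            for r in rs:
                x,y=proj(c,[c0[0]+r*np.cos(a),c0[1]+r*np.sin(a),.095]);x=int(round(x));y=int(round(y))
                v.append(im[y,x].min() if 0<=x<512 and 0<=y<384 else 0)
            v=np.array(v);k=np.where((v[:-1]>170)&(v[1:]<=170))[0]
            if len(k):P.append([c0[0]+rs[k[0]]*np.cos(a),c0[1]+rs[k[0]]*np.sin(a)])
        P=np.array(P);s=least_squares(lambda q:np.hypot(*(P-q[:2]).T)-q[2],[*c0,.048],loss="soft_l1",f_scale=.0007).x;c0=s[:2]
    B,G,Rr=im[...,0],im[...,1],im[...,2]
    v,u=np.where((Rr>150)&(G<80)&(B<80))
    M=np.array([ray(c,a,b,.095)[:2]-c0 for a,b in zip(u,v)])
    rr=np.hypot(*M.T);M=M[(rr>.03)&(rr<.055)]
    m=M.mean(0)
    return c0,s[2],np.degrees(np.arctan2(m[1],m[0])),len(M)
E
python3 - <<'E'
from h import *
from workcell import bot
for n in("w1.pkl","f_wrist.pkl"): print(dial(pickle.load(open(n,"rb"))))
bot.line_to(hp(197,.115),max_speed=.06);bot.hold(.2)
c=bot.read_camera("wrist");print(dial(c))
t=bot.read_camera("top");crop(t,190,340,145,235,5,"pics/g_top.png")
for a in list(range(189,145,-8))+[142]:
    bot.line_to(hp(a,.115),max_speed=.06)
    f=bot.current_contact_force();q=np.radians(a)
    print(a,"tan %.2f rad %.2f"%(-f[0]*np.sin(q)+f[1]*np.cos(q),f[0]*np.cos(q)+f[1]*np.sin(q)),f[2].round(1))
bot.hold(.2);c=bot.read_camera("wrist");print(dial(c),bot.current_clock())
pickle.dump(c,open("g_wrist.pkl","wb"));cv2.imwrite("pics/g_w.png",c["pixels"])
E
```

```text
(array([ 0.60104079, -0.07290185]), np.float64(0.049178240132519195), np.float64(-119.55833276616139), 41)
(array([ 0.60127965, -0.07277533]), np.float64(0.04905816059016914), np.float64(6.508658386934341), 90)
(array([ 0.60137122, -0.07283381]), np.float64(0.04906290833815238), np.float64(15.424756080966194), 88)
189 tan 0.36 rad -2.77 6.7
181 tan 0.15 rad -3.06 6.9
173 tan 0.62 rad -2.63 5.6
165 tan 0.29 rad -3.98 6.5
157 tan 1.80 rad -2.73 6.5
149 tan 2.06 rad -2.05 6.8
142 tan 1.94 rad -2.44 7.3
(array([ 0.60135124, -0.07287504]), np.float64(0.04907250206042873), np.float64(-35.59134140634269), 92) 11.9917
```

View pics/g_w.png

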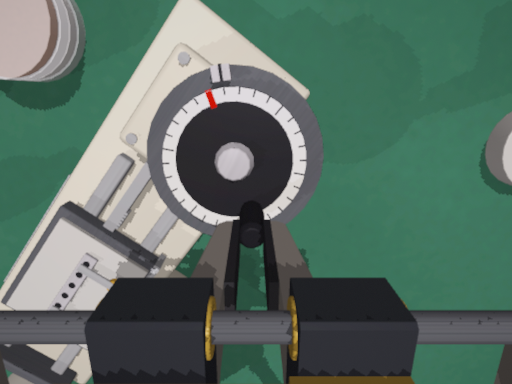

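View pics/g_top.png

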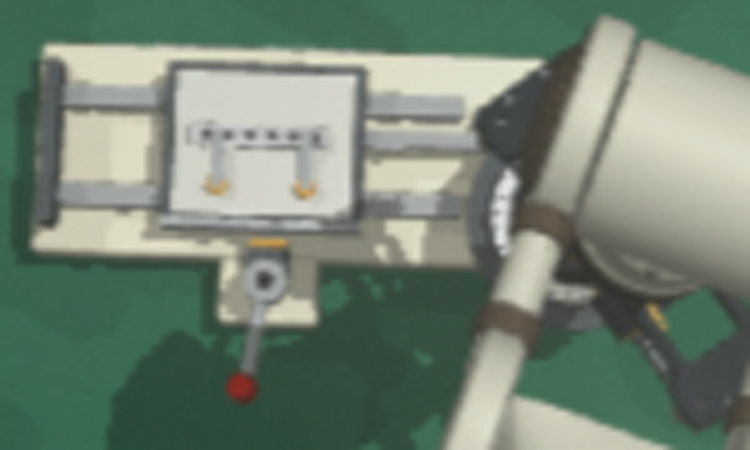

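The mark is at (211,99) and the index line near (220,73), with about 10° to go. The force rose near 157°, so the play is taken up. I'll measure the index closely.

Run:
```python
from h import *
c=pickle.load(open("g_wrist.pkl","rb"));crop(c,195,255,55,115,10,"pics/g2.png")
```

```text
(no output)
```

View pics/g2.png

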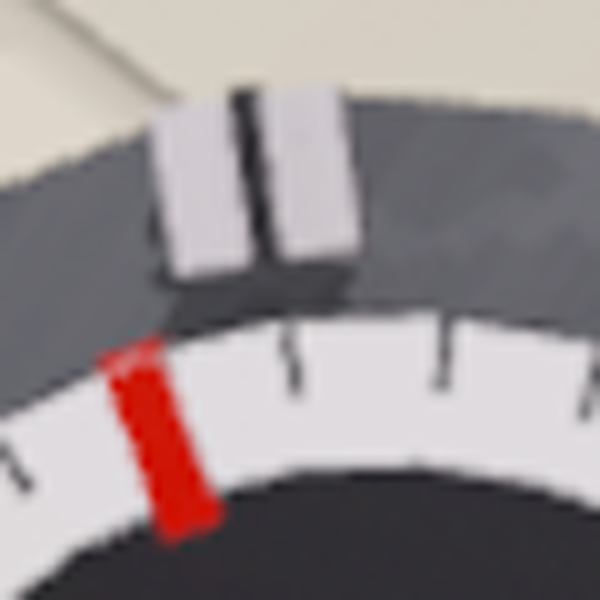

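Run:
```python
from h import *
from workcell import bot
c=pickle.load(open("g_wrist.pkl","rb"));c0,_,m,_=dial(c)
for x,y in((245,95),(254,178),(263,262)):
    e=ray(c,195+(x+.5)/10-.5,55+(y+.5)/10-.5,.095)[:2]-c0;print(np.hypot(*e),np.degrees(np.arctan2(e[1],e[0])))
print(m)
for a in(137,133.5):
    bot.line_to(hp(a,.115),max_speed=.04)
bot.hold(.2);c=bot.read_camera("wrist");print(dial(c),bot.current_clock(),bot.current_contact_force())
pickle.dump(c,open("h_wrist.pkl","wb"));crop(c,200,260,50,110,10,"pics/h2.png")
```

```text
0.06326474022317828 -47.30393864888258
0.058289516072176605 -47.06966056556481
0.05318598905155567 -46.776245529977736
-35.59134140634269
(array([ 0.60136737, -0.07283035]), np.float64(0.049055169252346265), np.float64(-43.7469814011767), 98) 12.7417 [ 0.18747996 -3.84869503  8.38323848]
```

View pics/h2.png

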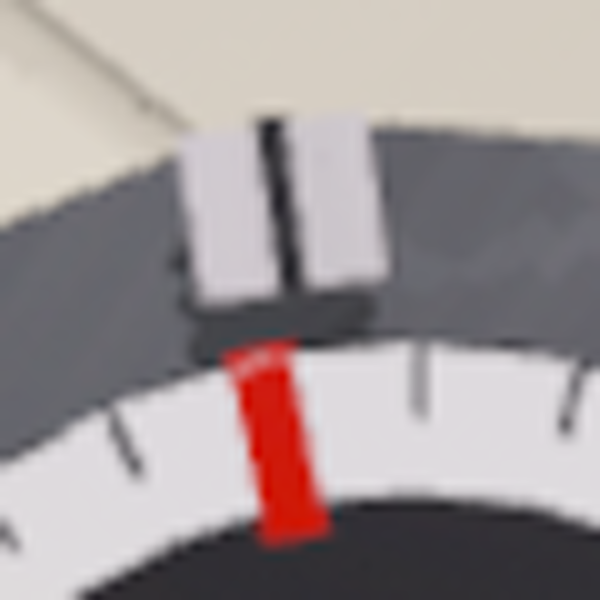

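Run:
```python
from h import *
from workcell import bot
bot.line_to(hp(130.2,.115),max_speed=.03)
bot.hold(.3);c=bot.read_camera("wrist");print(dial(c),bot.current_clock(),bot.current_contact_force())
crop(c,200,260,50,110,10,"pics/i2.png")
```

```text
(array([ 0.60128246, -0.07285568]), np.float64(0.04905349078058847), np.float64(-47.0022844807274), 101) 13.3417 [-0.58430038 -2.25068912  9.25977454]
```

View pics/i2.png

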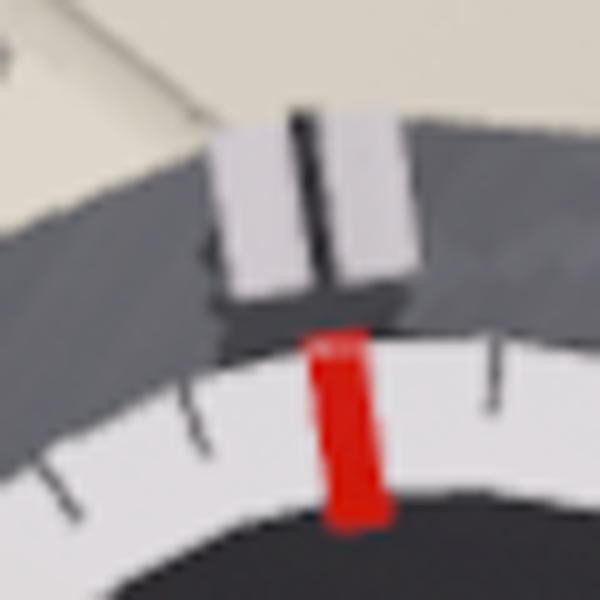

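The mark is on the index line (-47.0° for both). I'll release, rise and look.

Run:
```python
from h import *
from workcell import bot
bot.set_gripper(.4)
p=bot.current_ee_pos()
bot.line_to([p[0],p[1],.22],max_speed=.12)
c=bot.read_camera("wrist");print(dial(c),bot.current_clock(),bot.current_contact_force())
cv2.imwrite("pics/j_w.png",c["pixels"])
bot.goto([.53,.02,.25],rv(-145+50))
c=bot.read_camera("wrist");cv2.imwrite("pics/j_w2.png",c["pixels"]);pickle.dump(c,open("j2.pkl","wb"))
c=bot.read_camera("top");pickle.dump(c,open("jt.pkl","wb"));crop(c,190,340,145,235,5,"pics/j_top.png")
c=bot.read_camera("side");pickle.dump(c,open("js.pkl","wb"));crop(c,190,300,165,265,6,"pics/j_s.png")
```

```text
(array([ 0.60114625, -0.07276647]), np.float64(0.0492147979343145), np.float64(-46.99557356095152), 40) 14.9417 [-0.08638323  0.92593005 -1.18812912]
```

View pics/j_w.png

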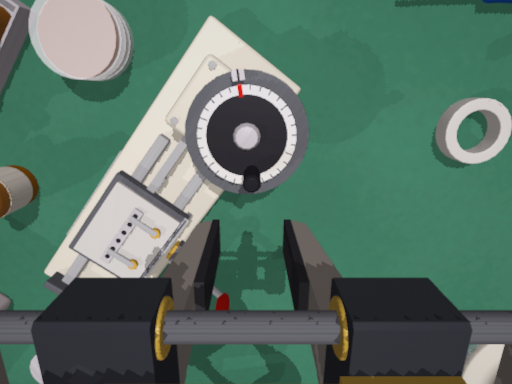

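View pics/j_w2.png

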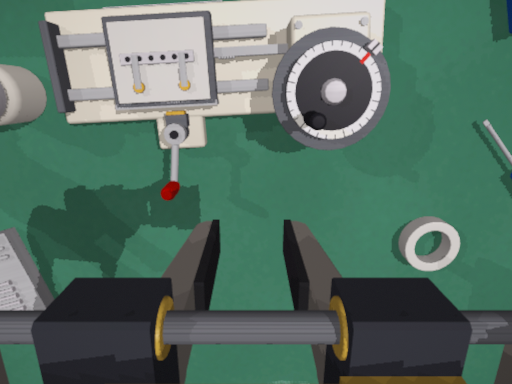

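View pics/j_top.png

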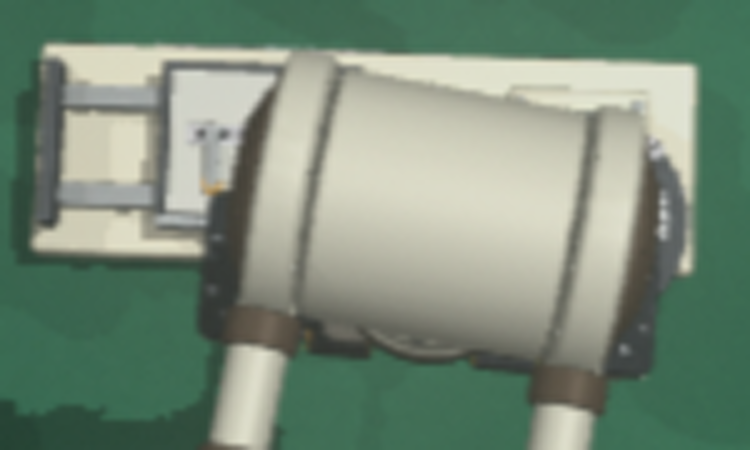

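View pics/j_s.png

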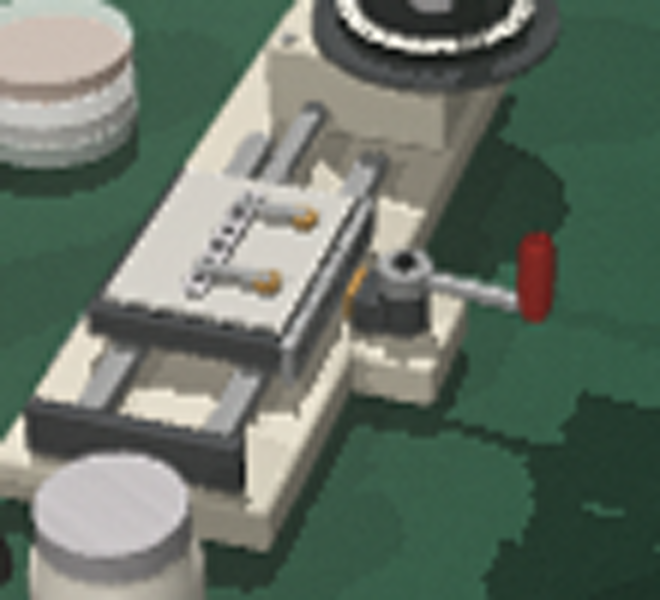

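The dial is unchanged after release at -47.0°. The new wrist view shows the pivot near (174,133) and the red grip near (170,190). I'll zoom in on the lock.

Run:
```python
from h import *
c=pickle.load(open("j2.pkl","rb"));crop(c,140,220,90,210,5,"pics/k.png")
```

```text
(no output)
```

View pics/k.png

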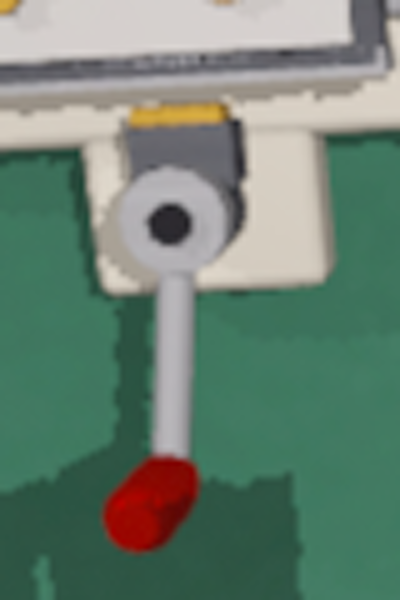

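Run:
```python
from h import *
from workcell import bot
c=pickle.load(open("j2.pkl","rb"))
g=lambda x,y,z:ray(c,140+(x+.5)/5-.5,90+(y+.5)/5-.5,z)
print(g(135,517,.098),g(178,480,.058),g(171,223,.08))
s=pickle.load(open("js.pkl","rb"))
q=lambda x,y,z:ray(s,190+(x+.5)/6-.5,165+(y+.5)/6-.5,z)
print(q(538,243,.098),q(537,278,.077),q(537,315,.058),q(404,262,.08))
# candidate push poses: lever angle a, tool y = push dir (a-90deg)
P=np.array([.571,.108])
for a in(170,150,130,110,90):
    for yaw in(a,a-180):
        t=np.radians(a);r=np.array([np.cos(t),np.sin(t)]);tan=np.array([np.sin(t),-np.cos(t)])
        x=P+.066*r-.03*tan
        j=bot.inverse_kinematics([*x,.07],rv(yaw));print(a,yaw,None if j is None else np.round(j,2))
```

```text
[0.5067814 0.1188049 0.098    ] [0.50366008 0.11857843 0.058     ] [0.57005196 0.10459522 0.08      ]
[0.50540446 0.12206088 0.098     ] [0.50584612 0.1198418  0.077     ] [0.50487504 0.12206792 0.058     ] [0.56558002 0.12737481 0.08      ]
170 170 None
170 -10 [-0.06  0.12  1.89 -0.    1.13  0.11]
150 150 [-0.01  0.12  1.88 -0.    1.13 -2.63]
150 -30 [-0.01  0.12  1.88 -0.    1.13  0.51]
130 130 [ 0.04  0.16  1.85 -0.    1.14 -2.23]
130 -50 [ 0.04  0.16  1.85 -0.    1.14  0.91]
110 110 [ 0.08  0.2   1.79 -0.    1.14 -1.84]
110 -70 [ 0.08  0.2   1.79 -0.    1.14  1.3 ]
90 90 [ 0.1   0.26  1.72 -0.    1.16 -1.47]
90 -90 [ 0.1   0.26  1.72 -0.    1.16  1.67]
```

```bash
cat >> h.py <<'E'
PV=np.array([.570,.1082])
def lp(a,back,z=.066,r=.066):
    t=np.radians(a);return np.array([*(PV+r*np.array([np.cos(t),np.sin(t)])-back*np.array([np.sin(t),-np.cos(t)])),z])
def ftan(bot,a,b,n=5):
    f=[]
    for _ in range(n):
        bot.hold(.02);f.append(bot.current_contact_force()-b)
    f=np.mean(f,0);t=np.radians(a);return -(f[0]*np.sin(t)-f[1]*np.cos(t)), f[0]*np.cos(t)+f[1]*np.sin(t), f[2]
E
python3 - <<'E'
from h import *
from workcell import bot
bot.set_gripper(0,30)
bot.goto(lp(170,.035,.15),rv(-10)); bot.line_to(lp(170,.035))
bot.hold(.3)
b=np.mean([ (bot.hold(.02),bot.current_contact_force())[1] for _ in range(10)],0);np.save("bias.npy",b);print(b,bot.current_clock())
for back in(.026,.022,.0195,.0185,.0175):
    bot.line_to(lp(170,back),max_speed=.05);print(back,np.round(ftan(bot,170,b),2))
c=bot.read_camera("wrist");cv2.imwrite("pics/l.png",c["pixels"])
c=bot.read_camera("side");crop(c,190,330,165,265,5,"pics/l_s.png");print(bot.current_clock())
E
```

```text
[ 0.00962057  0.22241896 -0.18320784] 18.925
0.026 [0.25 0.04 0.19]
0.022 [0.36 0.22 0.32]
0.0195 [ 0.12 -0.18  0.18]
0.0185 [ 0.49 -0.12  0.2 ]
0.0175 [2.7  0.41 0.59]
20.775
```

View pics/l.png

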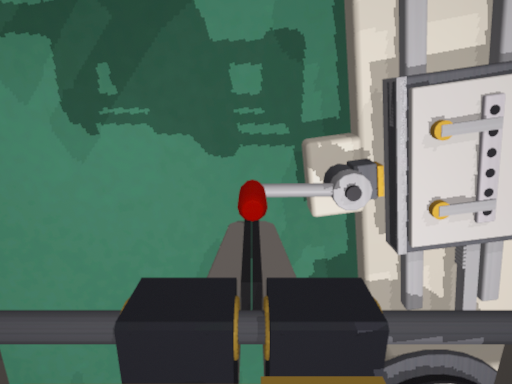

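View pics/l_s.png

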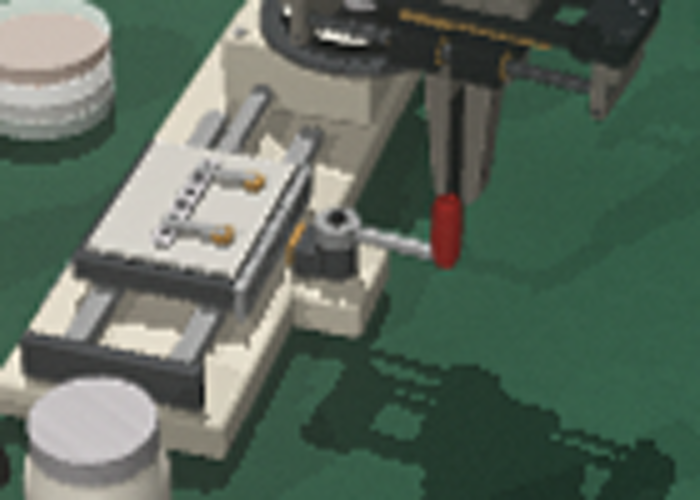

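The fingers touch the grip squarely, with contact at about 18 mm back as computed. Now I'll swing the lever while watching the force.

```bash
cat > push.py <<'E'
import sys
from h import *
from workcell import bot
b=np.load("bias.npy");a=float(sys.argv[1]);lim=float(sys.argv[2]);amin=float(sys.argv[3])
F=0
while a>amin:
    st=2.0 if F<7.6 else (1.0 if F<10.5 else .5)
    a-=st
    bot.line_to(lp(a,.0175),rv(a-180),max_speed=.03)
    f=ftan(bot,a,b,3);F=np.hypot(f[0],f[1]) if f[0]>0 else 0
    if F>lim-1.5: f=ftan(bot,a,b,6);F=f[0]
    print("%.1f %.2f %.2f %.2f t%.1f"%(a,*f,bot.current_clock()))
    if f[0]>=lim or bot.current_clock()>55: break
E
python3 push.py 170 12.6 145
```

```text
168.0 5.15 -0.47 0.50 t21.1
166.0 5.09 -0.37 0.94 t21.4
164.0 5.58 -0.37 0.61 t21.7
162.0 6.01 -0.47 1.18 t22.0
160.0 5.63 -1.17 1.34 t22.3
158.0 5.60 -0.61 1.48 t22.6
156.0 5.97 -0.83 0.94 t22.9
154.0 5.59 -0.99 1.38 t23.2
152.0 5.26 -1.08 1.38 t23.5
150.0 5.66 -1.14 1.71 t23.8
148.0 5.72 -1.42 1.63 t24.1
146.0 5.33 -1.30 1.29 t24.4
144.0 5.57 -1.46 2.40 t24.7
```

```bash
python3 push.py 144 11.5 95
```

```text
142.0 5.19 -1.95 2.40 t25.0
140.0 4.80 -1.90 1.78 t25.3
138.0 5.47 -1.87 1.87 t25.6
136.0 5.34 -1.64 1.89 t25.9
134.0 5.62 -1.82 2.59 t26.2
132.0 5.06 -2.15 2.42 t26.5
130.0 5.04 -2.42 2.49 t26.8
128.0 5.67 -2.16 2.77 t27.1
126.0 5.48 -2.39 2.69 t27.4
124.0 5.41 -1.91 2.94 t27.7
122.0 5.33 -2.44 2.27 t28.0
120.0 5.33 -2.22 2.86 t28.3
118.0 5.36 -2.62 3.02 t28.6
116.0 5.12 -2.42 3.23 t28.9
114.0 5.30 -2.84 3.38 t29.2
112.0 6.03 -2.98 2.75 t29.5
110.0 5.69 -2.89 3.30 t29.8
108.0 6.57 -2.96 4.70 t30.1
106.0 7.16 -3.26 4.73 t30.4
105.0 7.85 -4.04 6.36 t30.7
104.0 8.58 -3.61 5.99 t31.0
103.0 8.34 -3.81 6.19 t31.3
102.0 8.70 -4.34 6.25 t31.6
101.0 9.29 -3.90 6.79 t32.0
100.0 9.57 -4.21 6.94 t32.4
99.0 9.79 -4.06 7.52 t32.8
98.0 10.35 -4.77 7.74 t33.2
97.0 10.95 -4.28 7.88 t33.6
96.5 10.49 -4.65 8.25 t34.0
95.5 11.20 -4.28 8.37 t34.4
95.0 11.28 -5.02 8.46 t34.8
```

The bite began at about 110° and the force is rising steadily. The plateau read about 1 N below the stated 6.5 N, so I'll aim for a reading of about 12.2 N.

```bash
sed -i 's/^F=0/F=11/' push.py; python3 push.py 95 12.1 90
```

```text
94.5 11.85 -4.93 8.90 t35.2
94.0 11.57 -4.82 9.29 t35.6
93.5 11.59 -4.90 9.11 t36.0
93.0 11.87 -4.84 9.39 t36.4
92.5 12.60 -5.07 9.40 t36.8
```

The reading is 12.6 N, so it is firm. I'll withdraw and check everything.

Run:
```python
from h import *
from workcell import bot
b=np.load("bias.npy");a=92.5
for back in(.020,.024,.045):
    bot.line_to(lp(a,back),max_speed=.05);print(back,np.round(ftan(bot,a,b),2))
p=lp(a,.045);bot.line_to([p[0],p[1],.22],max_speed=.15)
bot.goto([.53,.02,.25],rv(-95))
c=bot.read_camera("wrist");pickle.dump(c,open("m.pkl","wb"));cv2.imwrite("pics/m.png",c["pixels"]);print(dial(c));print("before",dial(pickle.load(open("j2.pkl","rb"))))
crop(c,90,230,0,110,5,"pics/m1.png");crop(pickle.load(open("j2.pkl","rb")),90,230,0,110,5,"pics/m0.png");print(bot.current_clock())
```

```text
0.02 [ 6.12 -2.4   3.18]
0.024 [-0.07  0.13  0.55]
0.045 [-0.32 -0.51  0.5 ]
(array([ 0.60099182, -0.0730512 ]), np.float64(0.04910542029546972), np.float64(-46.89598095227178), 39)
before (array([ 0.60109137, -0.07303319]), np.float64(0.04913067639572206), np.float64(-46.95222868620658), 37)
39.9833
```

View pics/m.png

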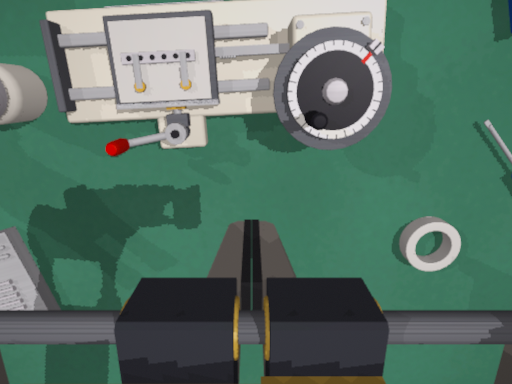

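View pics/m1.png

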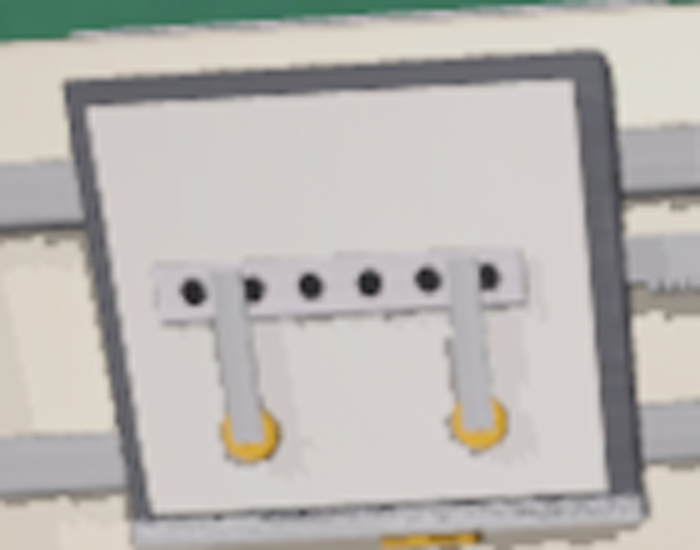

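View pics/m0.png

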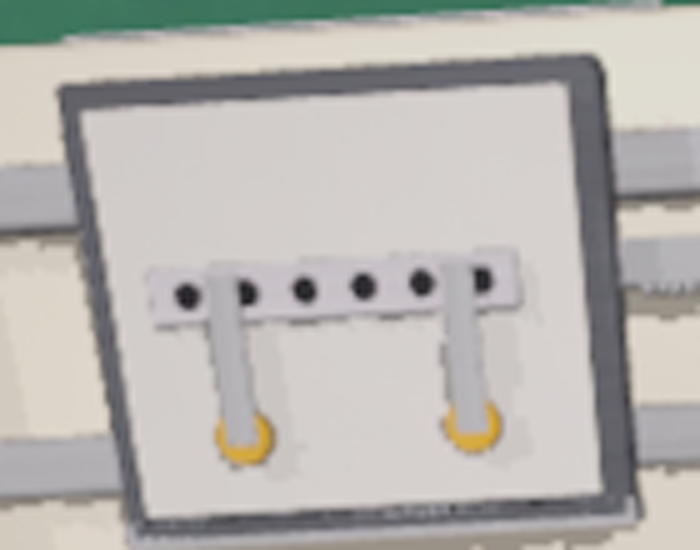

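The lever now points along the slide, with the grip at (115,147). The mark is still in line with the index, at (367,57) and (376,47). The two stage crops look the same apart from a small camera shift. I'll put a number on the stage and lever positions.

Run:
```python
from h import *
A=pickle.load(open("j2.pkl","rb"));B=pickle.load(open("m.pkl","rb"))
g=lambda c,x,y,z:ray(c,90+(x+.5)/5-.5,(y+.5)/5-.5,z).round(4)
print("pre",g(A,601,494,.063),g(A,569,83,.063)," post",g(B,608,490,.063),g(B,574,80,.063))
# template-matching of shift: stage vs base rails/gearbox
def shift(x0,x1,y0,y1):
    a=np.float32(cv2.cvtColor(A["pixels"],6))[y0:y1,x0:x1];b=np.float32(cv2.cvtColor(B["pixels"],6))[y0:y1,x0:x1]
    return cv2.phaseCorrelate(a,b,cv2.createHanningWindow(a.shape[::-1],5))
print("stage",shift(110,215,12,100),"gearbox/wheel",shift(285,395,15,145))
for z,p in((.063,(160,55)),(.095,(335,90))):
    X=ray(A,*p,z);print("expected shift",np.subtract(proj(B,X),p))
crop(B,90,220,100,170,5,"pics/n.png");crop(B,40,100,0,140,4,"pics/n2.png")
from workcell import bot
t=bot.read_camera("top");pickle.dump(t,open("mt.pkl","wb"));crop(t,190,340,145,235,5,"pics/n3.png")
```

```text
pre [0.6051 0.0611 0.063 ] [0.6903 0.0572 0.063 ]  post [0.6054 0.0607 0.063 ] [0.6904 0.0575 0.063 ]
stage ((1.1771358372452951, -0.665038341164994), 0.9561299131730947) gearbox/wheel ((1.324685688731158, 0.23682964968135423), 0.9929747036356985)
expected shift [ 1.17361313 -0.62894039]
expected shift [ 1.32688462 -0.23834673]
```

View pics/n.png

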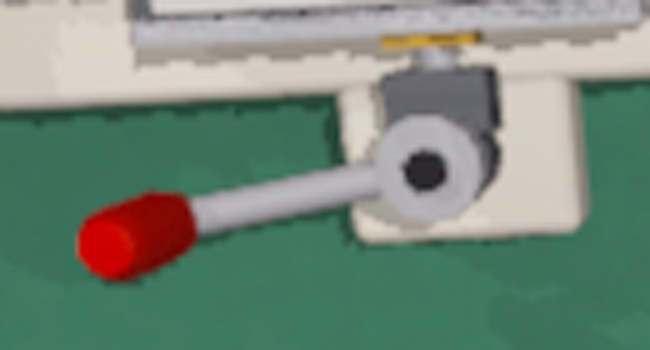

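View pics/n2.png

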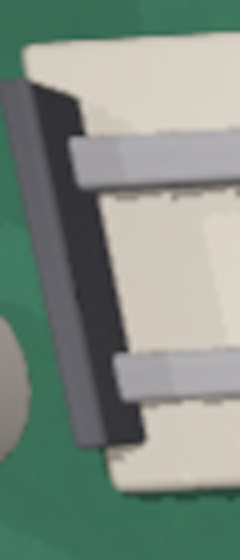

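Run:
```python
from h import *
B=pickle.load(open("m.pkl","rb"))
q=lambda x,y,z:ray(B,40+(x+.5)/4-.5,(y+.5)/4-.5,z)
P1=q(23,43,.03)[:2];P2=q(117,491,.03)[:2]
ex=(P1-P2)/np.hypot(*(P1-P2));ey=np.array([-ex[1],ex[0]])
print(P1,P2,np.hypot(*(P1-P2)),np.degrees(np.arctan2(ex[1],ex[0])))
c=np.array([.6054,.0607]);O=(P1+P2)/2-.2*ey
print("corner slide y",(c-O)@ey,"x",(c-O)@ex, "axis y",(AX-O)@ey)
g=lambda x,y,z:ray(B,90+(x+.5)/5-.5,100+(y+.5)/5-.5,z)[:2]
G=g(106,247,.098);V=g(425,170,.08);e=G-V;print("lever",np.degrees(np.arctan2(e[1],e[0])),np.hypot(*e)); e=G-PV;print(np.degrees(np.arctan2(e[1],e[0])),np.hypot(*e))
```

```text
[0.71904993 0.24464261] [0.59076616 0.24953113] 0.12837687321480068 -2.1823180584637316
corner slide y 0.011863071676520238 x -0.042374633499424864 axis y -0.12189989139305164
lever 97.20343386875771 0.0681285126076634
97.43418114215483 0.0647412147678814
```

View pics/n3.png

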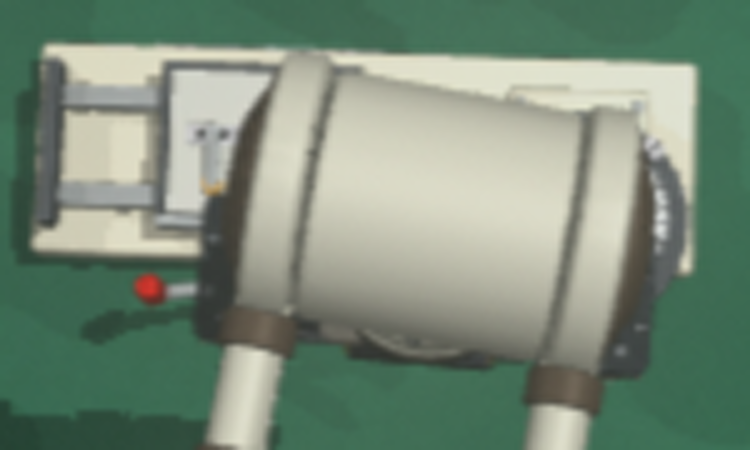

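The stage did not move during locking. My absolute corner estimate of 11.9 mm depends on which edge is really the "corner" and on calibration. So I'll clear the arm and measure stage displacement against the first top picture, which cancels those errors.

Run:
```python
from h import *
from workcell import bot
bot.set_joints([1.137,.158,1.597,0,1.386,-.21])
t=bot.read_camera("top");s=bot.read_camera("side");print(bot.current_clock(),bot.current_contact_force())
pickle.dump((t,s),open("fin.pkl","wb"));crop(t,190,340,145,235,5,"pics/o.png")
d=pickle.load(open("cams.pkl","rb"));fb=pickle.load(open("f_top.pkl","rb"))
G=lambda c:np.float32(cv2.cvtColor(c["pixels"],6))
def st(a,b,dx):  # ECC translation on stage template of a
    tm=G(a)[159:188,222:258]; W=np.array([[1,0,222+dx],[0,1,159]],np.float32)
    cc,W=cv2.findTransformECC(tm,G(b),W,cv2.MOTION_TRANSLATION,(3,200,1e-6),None,3);return cc,W[0,2]-222,W[1,2]-159
mm=1000*np.linalg.norm(ray(t,240,174,.063)-ray(t,241,174,.063));print("mm/px",mm)
for n,b,dx in(("backoff",fb,3),("final",t,2)):
    r=st(d["top"],b,dx);print(n,r,"mm",r[1]*mm)
```

```text
42.5417 [-0.17930715  1.1259661  -0.14059258]
mm/px 2.9585533271591617
backoff (0.9103084159512327, np.float32(3.0965424), np.float32(0.012817383)) mm 9.161285697128974
final (0.9136555323465037, np.float32(2.4763336), np.float32(0.06652832)) mm 7.326365065175373
```

View pics/o.png

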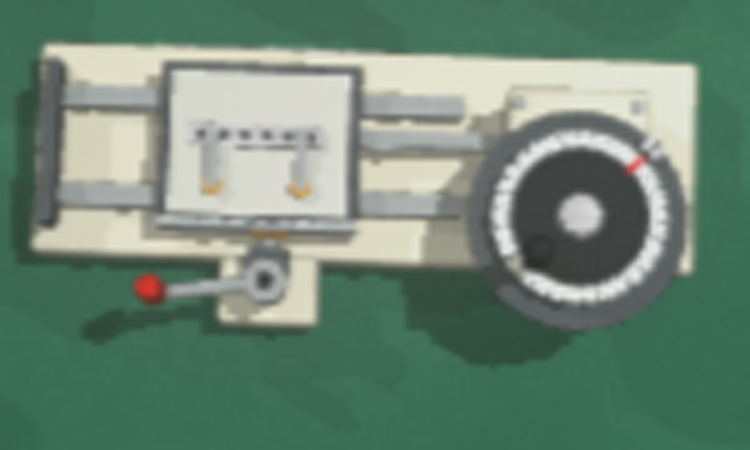

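```bash
python3 -c "
from workcell import bot
bot.job_done();print(bot.current_clock())"
```

```text
the job is handed in; nothing more can be done
the job is handed in; nothing more can be done
```

The dial is set on the index, the lock is on, and I handed the job in about 43 s into the 67 s allowed. No verdict was reported.

**Dial:** I backed the handwheel off anticlockwise until the mark was about 62° past the index, which puts the stage at roughly y = 6.2 mm. I then brought it up clockwise. The push rose at about 157° of handle angle as the play was taken up, and I stopped with the mark at -47.0° and the index at -47.0°. After release and after locking it read -46.9°.

**Lock:** The bite came at about 1.05 rad. I stopped at a measured push of 12.6 N, with earlier readings running about 1 N below the stated friction level. After I let go, the lever stayed at about 97°. I could not measure the shoe force itself; from the push I estimate 75–95 N.

**Stage:**
- Matching pictures from before and after locking shows it moved less than 0.1 mm.
- From the back-off to the end it moved 1.8 mm forward, against about 2.1 mm expected with the play taken up.

**Disagreements:**
- **Corner position:** My direct reading of the corner from the picture gave y = 11.9 mm instead of 9.0 mm. I put that down to camera calibration and uncertainty over which edge counts as the corner, and relied on the dial and the force rise instead.
- **Travel from the start:** The stage moved 7.3 mm from its starting point, against 6.1 mm expected if the play had been taken up at the start. A start somewhere within the play would explain it.

The arm was well clear when I handed in, and it touched no bystander that I saw.

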